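Move the snack pot to the other tray dock

TASK

The snack pot is clipped into one of the two docks on the high chair tray. Press the button beside that dock so the catch lets the pot spring forward, draw the pot out along the rail, and slide it into the other dock until its catch clicks behind it and holds it. Be gentle: the pot must never bear on a dock, nor you on a dock or button, with more than 40 N in all; leave the pot upright, let go of it, and leave the other things on the tray where they are.

Things in the scene. Friction and masses are not known exactly. Their poses are not given: they have to be found in the camera images.
- pot: blue snack pot with a hinged lid and a steel clip, 58 mm tall, about 0.24 kg. Origin: centre of its underside, z up. Foot plate 60 (x) x 56 (y) x 5 mm; above it the body, 54 (x) x 42 (y) mm up to 50 mm, and the shut lid, 58 (x) x 42 (y) mm, 50 to 58 mm above the origin (the metal clip is on the -x side); it is gripped over the 42 mm. It starts caught in dock_a with +x along the dock's +x and goes into dock_b the same way round
- dock_a: grey plastic slide-in dock fixed on the tray, origin under the pot's nominal home, +x the slide-in direction, z up. Floor top at z=4 mm, 72 mm wide, from x=-150 (open apron to set the pot on) to x=+55. The pot starts caught in this one. When let go it springs 15 to 40 mm towards -x; draw it 115 mm from home before lifting
- dock_b: grey plastic slide-in dock fixed on the tray, origin under the pot's nominal home, +x the slide-in direction, z up. Floor top at z=4 mm, 72 mm wide, from x=-150 (open apron to set the pot on) to x=+55. The pot must end in this one. Built like dock_a, but its catch with button, plunger and end stop were set by hand
- dock_a_mouth (a point): start of the rail, on the floor. From here 111 mm along +x run side walls 59 mm apart with inward lips (48 mm gap, underside 6.5, top 10.5 mm over the floor); the pot's foot has 1.5 mm play sideways and up. A flared lead-in, 82 mm wide outside, reaches 21 mm out from here
- dock_b_mouth (a point): start of the rail, on the floor. From here 111 mm along +x run side walls 59 mm apart with inward lips (48 mm gap, underside 6.5, top 10.5 mm over the floor); the pot's foot has 1.5 mm play sideways and up. A flared lead-in, 82 mm wide outside, reaches 21 mm out from here
- dock_a_home (a point): on the floor of dock_a: where the pot's origin is at the start. A steel catch, sloping in front, stands 4 mm up through the floor behind the foot's rear edge; a plunger pushes the pot towards -x (4.5 N here, 2.5 N after 18 mm); an end stop is 3.5 mm further in
- dock_b_home (a point): on the floor of dock_b: nominal home of the pot's origin. The true home lies up to 7 mm before or behind, found only by feel: the foot rides over the sloping catch, the plunger pushes back (2.5 to 4.5 N) in the last 18 mm, the catch clicks up behind the foot, 3.5 mm on is a solid stop. Push needed: about 3 to 8 N, 8 to 17 N in the last 18 mm
- pad_a_top (a point): centre of the top of dock_a's round release button, 23 mm in diameter, 18 mm above the dock's origin; press it straight down
- pad_a (a joint): travel of dock_a's button: 0 up, 0.007 m fully down (hard stop); the catch moves down with it by as much and is out of the way beyond 0.0045. About 1 N of spring, and up to 4 N more while the pot leans on the catch
- pad_b (a joint): travel of dock_b's button, which follows its catch: 0 when up, about 0.003 to 0.0045 while the pot's foot rides over the catch; springs back to 0 when the catch clicks
- tray: white moulded tray, fixed, 436 x 696 mm, origin under its centre; floor 10 mm above the bench, rim 22 mm
- bowl: green suction bowl, stuck to the tray, 100 mm across, 42 mm tall; origin at the centre of its underside
- cup: stainless steel sippy cup with white spout lid, 62 mm across, 98 mm tall; leave alone; origin at the centre of its underside
- spoon_1: bamboo spoon, 140 mm long, lying on the tray between the docks along its x axis; leave alone
- spoon_2: bamboo spoon, 140 mm long, lying near the tray's -y side; leave alone
- teether: flat wooden teething ring, 64 mm across, 12 mm tall; leave alone
- jar: small glass food jar with a steel lid, 54 mm across, 70 mm tall; leave alone
There are look-alikes about, which are no part of the job. Of the things that look like the pot, the largest one is meant.

How it is judged:
By the outcome, as a careful person would: the job done as asked, in the order asked, and still so for the second after the job is handed in, with the robot touching nothing.
It also fails if it takes over 67 s, if anything falls off the work surface, if the arm or the gripper's body presses on something with over 40 N, if the wrist force passes 120 N, or if a joint passes its speed limit or range.

ROBOT

A 6-joint arm with a two-finger parallel gripper is mounted at the origin on the work surface. World frame = base frame: x ahead of the robot, y to its left, z up, the work surface at z = 0. Lengths are in mm, angles in rad, forces in N, time in s.
With the tool pointing down it reaches from about 350 to 775 mm from the base axis. Payload 7.3 kg.
Tool frame: the origin (TCP) lies at the very end of the fingers, on their centre line; the grasp point (between the pads) lies 19 mm behind it (r.grip_point_offset is the distance from the TCP to the grasp point, in mm); z points along the fingers, y is the direction in which the jaws open and shut (so a half turn about z gives the same grasp; the last joint's range is limited). The gripper opens to 92 mm and grips with 3 to 60 N. Pads are 19 mm wide; open, the fingers measure 130 mm over their backs; the gripper's body (75 mm by 190 mm) begins 47 mm behind the grasp point.
Start: joints at [1.196, 0.342, 1.524, -0, 1.275, -0.146], TCP at [119.058, 511.341, 226.741] pointing down, gripper open.
Joint ranges: [-2.53, 2.53], [-0.77, 2.02], [0.04, 2.7], [-1, 4.14], [0.28, 2.66], [-3.11, 3.11]. Speed limits (rad/s): [2.57, 2.57, 3.14, 3.14, 3.14, 3.14].

INTERFACE

Orientations are given as a unit quaternion [w, x, y, z].
In Python, from plant import monitor, eyes, sign_off, r gives the robot as it stands.
- The arm moves only by the shell command python3 -m handwheel 'ROWS' [OPENING] [FORCE]. ROWS is JSON, a list of rows, each a list of 4 numbers: the shift along the tool's x, y, z in m, then the turn about the tool's z in degrees. In form: [[x, y, z, turn], ...]. A call has 1 to 12 rows; each row is the pose to reach, as a shift and turn from the pose commanded when the call began, along the tool's axes at that moment; what a row does not reach only later rows make up. A row lasts 1/8 s, in which the tool goes at most 62.5 mm and 10.7 degrees, less where a joint would pass 70% of its speed; a pose out of reach is approached as far as the arm can. A call with a gripper value outside its range is refused whole. OPENING is the finger opening in m, from 0 to 0.0918, set as the call begins (- or left out, the last holds). The fingers move at their own pace and stop on an object; FORCE is the grip in N (left out, the last holds). Time passes only in rows, so rows that repeat a pose let the fingers close. It gives the time, the measured TCP pose, the force and the opening at its end, in the units of the state.
- monitor.get_obs(): the state, without advancing time (a new reading comes with each control period).
- eyes.grab_frame(name): name is "side" or "top" or "wrist"; returns (picture, depth): 420x560x3 uint8, red, green, blue; 420x560 float32, mm along the optical axis (not along the pixel's ray), 0 where there is no reading.
- eyes.camera_params(name): a dict with "fx", "fy", "cx", "cy" (pixels), "dist" ([k1, k2, p1, p2, k3] as OpenCV has them; the pictures are not rectified), "xyz" and "attitude" of the camera in the world. Camera axes: x right, y up, looking along -z (the intrinsics and any distortion apply to the point x, -y, -z); pixel columns grow to the right and rows downward; lengths in mm; the calibration is good to about 2 mm. A picture is of the moment at which its call begins: read the wrist's pose just before it. camera_params takes no time and is no camera call; for the wrist camera it gives the pose at the moment of the call.
- sign_off(): hands the job in, once; it reports no verdict.
The state is a dict: "time": time; "q": joint angles; "dq": joint speeds; "joint_torque": joint torques, N m; "position": TCP position; "orientation": TCP orientation; "ft_force": force on the tool from outside, world axes, zero at the start; "torque": the same for the moment, N m; "opening": opening from 0.0 (shut) to 1.0 (fully open).
Only numpy, scipy, OpenCV 4.12 (cv2) and the standard library are available. Lean on these libraries where they do the work, as an engineer would, in place of code of your own. Each camera call takes 0.05 s, during which the arm holds its last target.

## Working session

There is one attempt and no reset: what is moved stays moved. The work goes in short steps, Python scripts to look and compute and a shell command to move; the robot and the scene stay as the last step left them, time stands still between calls to the robot, and variables do not carry over. Pictures are saved under pics/ and viewed, and the job is handed in when it is done.

```bash
ls; mkdir -p pics
python3 - <<'E'
from plant import monitor, eyes, r
import cv2, numpy as np
print(r, r.grip_point_offset)
o=monitor.get_obs(); print(o)
for n in ("side","top","wrist"):
    p=eyes.camera_params(n); print(n,p)
    im,d=eyes.grab_frame(n)
    cv2.imwrite(f"pics/{n}0.png",im[:,:,::-1]); np.save(f"pics/{n}0_d.npy",d); np.save(f"pics/{n}0.npy",im)
    import json; json.dump({k:np.asarray(v).tolist() for k,v in p.items()},open(f"pics/{n}0.json","w"))
E
```

```text
pics
<Robot object at 0x7f05a2387a10> 18.8
{'time': 0.0, 'q': array([ 1.19598245e+00,  3.42701328e-01,  1.52501940e+00,  2.11406564e-06,
        1.27539560e+00, -1.45977661e-01]), 'dq': array([-0.00067515,  0.00025446, -0.00182394,  0.00142585, -0.00321979,
        0.00103792]), 'joint_torque': array([-1.13132042e-03, -4.31247067e+01, -2.44225323e+01,  7.17013143e-02,
        5.61280386e-02, -1.27172584e-04]), 'position': array([118.90862584, 510.93818811, 226.05523816]), 'orientation': array([-1.97121410e-04,  1.14168894e-01,  9.93461063e-01, -7.35892424e-04]), 'ft_force': array([-0.90064048, -0.36179599, -0.07300091]), 'torque': array([ 0.01124621,  0.02760201, -0.0140123 ]), 'opening': 1.0018772636886577}
side {'fx': 521.4111222859339, 'fy': 521.4111222859339, 'cx': 281.73059940571443, 'cy': 216.71194230481325, 'dist': array([-0.11988495,  0.        ,  0.        ,  0.        ,  0.        ]), 'xyz': array([ -93.11790558, -742.53021218,  771.55674218]), 'attitude': array([ 0.83046053,  0.41546759, -0.16883901, -0.33047748])}
top {'fx': 443.9559224893452, 'fy': 443.9559224893452, 'cx': 286.4610696429967, 'cy': 214.1559908629293, 'dist': array([-0.05344221,  0.        ,  0.        ,  0.        ,  0.        ]), 'xyz': array([ 493.69878392,  -47.3626762 , 1140.39311194]), 'attitude': array([-0.70665524, -0.02568043,  0.02318238,  0.70671173])}
wrist {'fx': 358.37205881416605, 'fy': 358.37205881416605, 'cx': 281.66943320694764, 'cy': 208.30960627007778, 'dist': array([-0.09432689,  0.        ,  0.        ,  0.        ,  0.        ]), 'xyz': array([ 39.65843064, 531.30113174, 384.64054951]), 'attitude': array([ 0.77370267, -0.1205317 , -0.09474235,  0.61471959])}
```

View pics/top0.png

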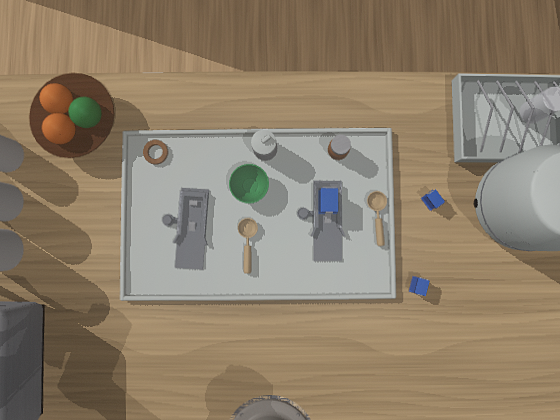

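View pics/side0.png

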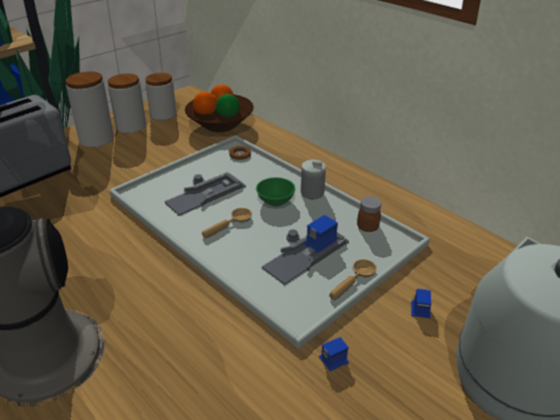

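View pics/wrist0.png

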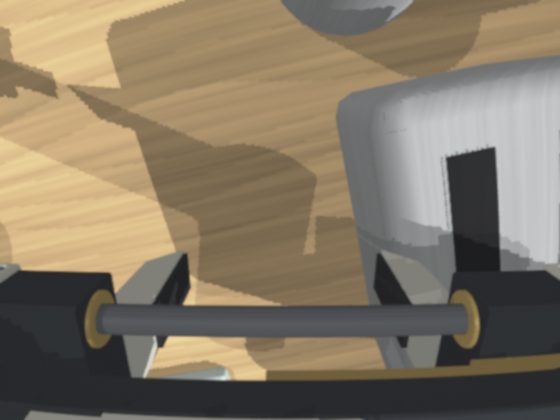

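```bash
cat > h.py <<'E'
import numpy as np, cv2, json
from scipy.spatial.transform import Rotation as R
def load(n): return np.load(f"pics/{n}.npy"),np.load(f"pics/{n}_d.npy"),json.load(open(f"pics/{n}.json"))
def grab(n,tag):
    from plant import eyes
    p=eyes.camera_params(n); im,d=eyes.grab_frame(n)
    cv2.imwrite(f"pics/{tag}.png",im[:,:,::-1]); np.save(f"pics/{tag}_d.npy",d); np.save(f"pics/{tag}.npy",im)
    json.dump({k:np.asarray(v).tolist() for k,v in p.items()},open(f"pics/{tag}.json","w"))
def K(p): return np.array([[p['fx'],0,p['cx']],[0,p['fy'],p['cy']],[0,0,1.]])
def Rm(p):
    w,x,y,z=p['attitude']; return R.from_quat([x,y,z,w]).as_matrix()
def rays(p,uv):
    uv=np.asarray(uv,float).reshape(-1,1,2)
    n=cv2.undistortPoints(uv,K(p),np.array(p['dist'])).reshape(-1,2)
    d=np.c_[n[:,0],-n[:,1],-np.ones(len(n))]   # unit depth
    return d@Rm(p).T
def onplane(p,uv,z):
    d=rays(p,uv); c=np.array(p['xyz']); return c+d*((z-c[2])/d[:,2])[:,None]
def withdepth(p,uv,depth):
    return np.array(p['xyz'])+rays(p,uv)*np.asarray(depth).reshape(-1,1)
def proj(p,X):
    X=np.atleast_2d(X)-np.array(p['xyz']); c=X@Rm(p)
    c=c*np.array([1,-1,-1.]); return cv2.projectPoints(c,np.zeros(3),np.zeros(3),K(p),np.array(p['dist']))[0].reshape(-1,2)
def cloud(p,d):
    v,u=np.mgrid[:d.shape[0],:d.shape[1]]
    P=withdepth(p,np.c_[u.ravel(),v.ravel()],d.ravel()).reshape(*d.shape,3); P[d<=0]=np.nan; return P
def tri(p1,uv1,p2,uv2):
    a=rays(p1,uv1)[0];b=rays(p2,uv2)[0];c1=np.array(p1['xyz']);c2=np.array(p2['xyz'])
    s=np.linalg.lstsq(np.c_[a,-b],c2-c1,rcond=None)[0]
    A=c1+a*s[0];B=c2+b*s[1];return (A+B)/2,np.linalg.norm(A-B)
E
python3 - <<'E'
from h import *
im,d,p=load("top0")
c=im[170:280,150:400]; cv2.imwrite("pics/top0c.png",cv2.resize(c,None,fx=3.2,fy=3.2,interpolation=cv2.INTER_CUBIC)[:,:,::-1])
P=cloud(p,d)
z=P[:,:,2]
zz=np.clip((z+5)*1.6,0,255); zz=np.nan_to_num(zz).astype(np.uint8)
cv2.imwrite("pics/top0z.png",cv2.resize(zz[170:280,150:400],None,fx=3.2,fy=3.2,interpolation=cv2.INTER_NEAREST))
cv2.imwrite("pics/top0zf.png",zz)
hsv=cv2.cvtColor(im,cv2.COLOR_RGB2HSV)
m=cv2.inRange(hsv,(105,120,60),(130,255,255))
n,l,s,ce=cv2.connectedComponentsWithStats(m)
for i in range(1,n):
    if s[i,4]>30: 
        print(s[i],ce[i],np.nanmedian(P[l==i],0))
for (u,v) in [(328,205),(303,213),(190,235),(168,219),(192,260),(328,255),(340,150),(262,140),(155,152),(30,350),(240,390),(270,405)]:
    print((u,v),P[v,u].round(0))
E
```

```text
[320 188  18  25 404] [328.7450495 199.5990099] [ 602.08694796 -146.27098886   72.46219684]
[422 190  22  20 248] [432.72983871 199.53629032] [ 607.55212638 -411.87987611   38.87032894]
[409 277  20  19 256] [419.09765625 285.8359375 ] [ 391.96945983 -371.14722789   39.40338003]
(328, 205) [ 590. -144.   70.]
(303, 213) [573. -85.  31.]
(190, 235) [518. 201.  18.]
(168, 219) [558. 255.  29.]
(192, 260) [455. 195.  20.]
(328, 255) [ 468. -148.   13.]
(340, 150) [ 722. -173.   83.]
(262, 140) [741.  14. 107.]
(155, 152) [734. 298.  10.]
(30, 350) [239. 574.  79.]
(240, 390) [125.  75.  -5.]
(270, 405) [94. -2. 13.]
```

View pics/top0c.png

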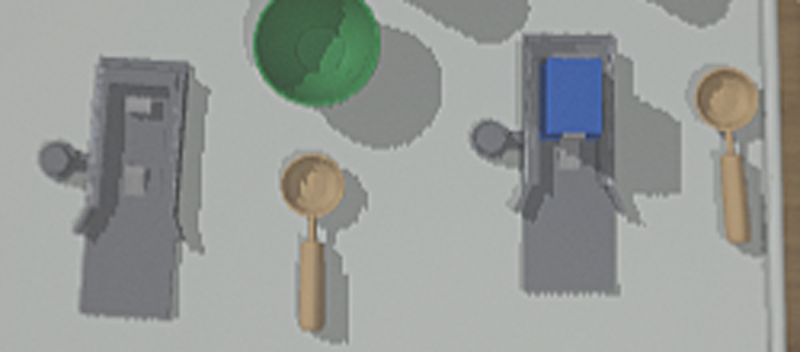

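View pics/top0zf.png

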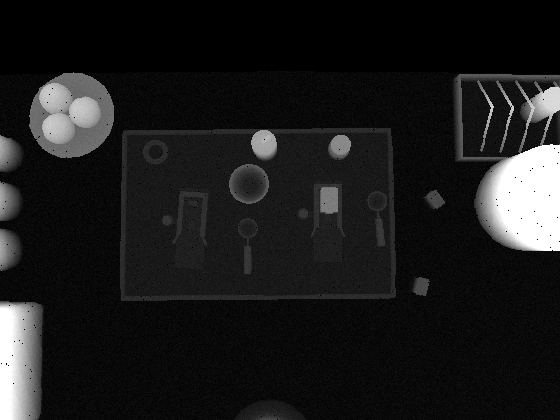

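Run:
```python
from h import *
im,d,p=load("wrist0")
print("cam axes (cols x,y,z)",Rm(p).round(3).tolist())
for uv in [(280,0),(280,210),(280,250),(0,125),(560,125)]:
    print(uv,onplane(p,[uv],10).round(0))
P=cloud(p,d); print("wrist toaster", P[200,420],P[120,470],P[20,340], P[300,220])
im,d,p=load("top0"); P=cloud(p,d)
print(np.nanmax(P[300:,:50,2]), P[310:420:20,10:45:10,2].round(0))
```

```text
cam axes (cols x,y,z) [[0.226, -0.928, -0.295], [0.974, 0.215, 0.07], [-0.002, -0.303, 0.953]]
(280, 0) [[-48. 549.  10.]]
(280, 210) [[157. 502.  10.]]
(280, 250) [[204. 491.  10.]]
(0, 125) [[ -8. 224.  10.]]
(560, 125) [[131. 822.  10.]]
wrist toaster [112.43498075 595.01550199 191.26929858] [ 73.69763851 628.07996297 190.79067439] [-10.06609597 592.63409607  58.40902429] [256.65135719 402.14329754   1.45742356]
187.07592782037875 [[150. 116.  79.  36.]
 [155. 126.  80.  35.]
 [161. 121.  79.  36.]
 [157. 115.  79.  34.]
 [159. 119.  78.  30.]
 [150. 115.  78.  28.]]
```

```bash
python3 -m handwheel '[[-0.02,-0.02,0,0],[-0.06,-0.055,0,-3],[-0.105,-0.095,0,-6],[-0.585,-0.522,0,-13],[-0.585,-0.522,0,-13],[-0.585,-0.522,0,-13],[-0.585,-0.522,0,-13],[-0.585,-0.522,0,-13],[-0.585,-0.522,0,-13],[-0.585,-0.522,0,-13],[-0.585,-0.522,0,-13],[-0.585,-0.522,0,-13]]'
```

```text
time: 1.65
position: [525.1, -66.4, 226.5]
orientation: [-0.0, 0.001, 1.0, 0.0]
ft_force: [1.9, 0.8, 0.8]
opening: 1.001
```

```bash
python3 -m handwheel '[[-0.045,-0.064,0,0],[-0.045,-0.064,0,0],[-0.045,-0.064,0,0],[-0.045,-0.064,0,0]]'
python3 - <<'E'
from h import *
from plant import monitor
o=monitor.get_obs(); print(o['position'],o['orientation'],o['time'])
grab("wrist","wrist1")
E
```

```text
time: 2.15
position: [568.4, -127.0, 226.8]
orientation: [-0.0, 0.0, 1.0, 0.0]
ft_force: [0.4, -0.2, -0.2]
opening: 1.003
[ 568.39912523 -126.99054187  226.76677888] [-3.57260196e-04  3.42435971e-04  9.99999808e-01  3.73700920e-04] 2.15
```

View pics/wrist1.png

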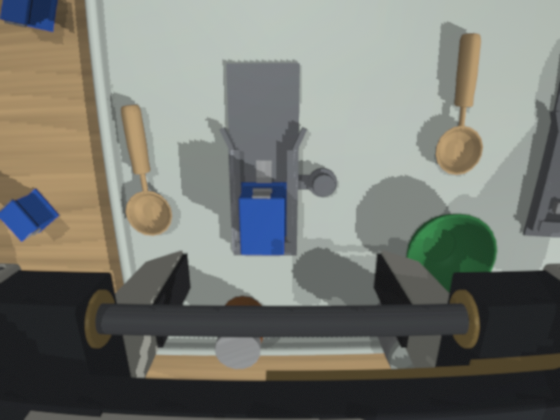

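Run:
```python
from h import *
im,d,p=load("wrist1"); P=cloud(p,d)
c=im[50:270,200:350]; cv2.imwrite("pics/wrist1c.png",cv2.resize(c,None,fx=2.7,fy=2.7,interpolation=cv2.INTER_CUBIC)[:,:,::-1])
z=P[:,:,2]
hsv=cv2.cvtColor(im,cv2.COLOR_RGB2HSV)
# pot lid top: blue & high
m=(cv2.inRange(hsv,(105,100,40),(130,255,255))>0)&(z>64)
m[:, :150]=0
Q=P[m]; print("lid n",len(Q),"z",np.percentile(Q[:,2],[10,50,90]),"box",cv2.minAreaRect(Q[:,:2].astype(np.float32)))
def rect(mask,zp,name):
    mask=mask.astype(np.uint8); n,l,s,ce=cv2.connectedComponentsWithStats(mask); i=1+np.argmax(s[1:,4]); mk=(l==i).astype(np.uint8)
    cs=cv2.findContours(mk,cv2.RETR_EXTERNAL,cv2.CHAIN_APPROX_NONE)[0][0].reshape(-1,2)
    X=onplane(p,cs,zp)[:,:2].astype(np.float32); r=cv2.minAreaRect(X); print(name,s[i],ce[i],r,cv2.boxPoints(r).round(1).tolist()); return X
rect(m,72,"lid z72")
print("floor samp",P[70:130:10,235:290:10,2].round(1))
g=(hsv[:,:,1]<40)&(hsv[:,:,2]<140)
# apron
a=(z>12)&(z<17)&g; a[:50]=0;a[150:]=0;a[:,:200]=0;a[:,320:]=0
rect(a,14,"apron")
b=(z>24)&(z<34)&g; b[:160]=0;b[205:]=0;b[:,:308]=0;b[:,345:]=0
X=rect(b,28,"button"); print(cv2.minEnclosingCircle(X), np.median(P[b],0))
```

```text
lid n 2561 z [71.50372609 72.46705386 73.36058558] box ((604.3215942382812, -144.9779510498047), (57.30519485473633, 41.48173904418945), 0.04364416003227234)
lid z72 [ 238  196   46   59 2561] [261.18781726 225.3361968 ] ((603.52392578125, -144.8564910888672), (57.67831802368164, 41.213966369628906), 0.056994788348674774) [[574.7000122070312, -124.30000305175781], [574.7000122070312, -165.5], [632.4000244140625, -165.39999389648438], [632.2999877929688, -124.19999694824219]]
floor samp [[14.8 15.2 13.9 14.5 14.3 15.4]
 [13.6 14.8 14.7 14.5 14.3 13.6]
 [14.6 15.1 14.6 14.2 13.  14.6]
 [14.  15.  14.8 14.9 15.3 15.4]
 [15.3 15.7 14.  13.5 14.3 15.2]
 [14.9 15.9 14.4 13.5 13.7 13.4]]
apron [ 226   62   74   88 6066] [262.91839763 104.85014837] ((497.6722717285156, -144.20315551757812), (72.98081970214844, 85.50595092773438), 89.98310852050781) [[454.8999938964844, -180.6999969482422], [540.4000244140625, -180.6999969482422], [540.4000244140625, -107.69999694824219], [454.8999938964844, -107.69999694824219]]
button [312 174  23  23 384] [323.14583333 184.94270833] ((575.4281005859375, -83.0230484008789), (22.588964462280273, 21.795087814331055), 45.63051986694336) [[559.7000122070312, -83.5], [575.2999877929688, -98.69999694824219], [591.0999755859375, -82.5999984741211], [575.5, -67.30000305175781]]
((575.2745971679688, -82.99998474121094), 11.77418327331543) [575.18467846 -82.98574777  28.48635348]
```

View pics/wrist1c.png

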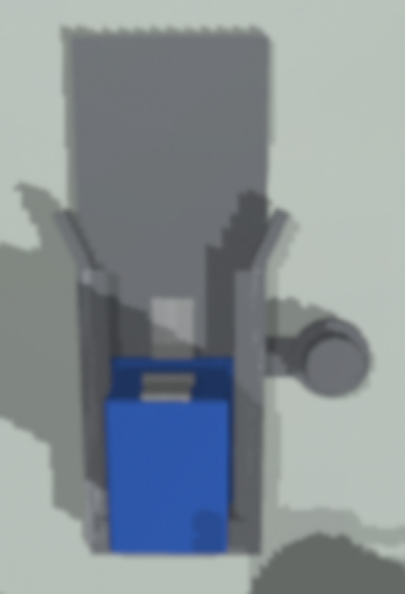

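```bash
python3 -m handwheel '[[0,0.03,0,0],[0,0.09,0,0],[0,0.15,0,0],[0,0.21,0,0],[0,0.27,0,0],[0,0.30,0,0],[0.005,0.317,0,0],[0.005,0.317,0,0],[0.005,0.317,0,0]]'
python3 - <<'E'
from h import *
from plant import monitor
o=monitor.get_obs(); print(o['position'],o['orientation'],o['time'],o['ft_force'])
grab("wrist","wrist2")
E
```

```text
time: 3.32
position: [564.7, 187.5, 227.0]
orientation: [0.0, 0.001, 1.0, -0.0]
ft_force: [0.4, 0.2, -0.2]
opening: 1.002
[564.73675868 187.46385346 226.95733727] [ 1.47428736e-04  1.29278598e-03  9.99999137e-01 -1.80781987e-04] 3.325 [ 0.40361472  0.22486664 -0.21601512]
```

View pics/wrist2.png

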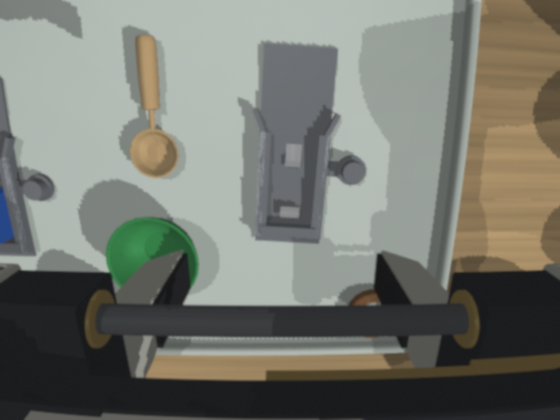

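Run:
```python
from h import *
im,d,p=load("wrist2"); P=cloud(p,d)
c=im[30:260,220:400]; cv2.imwrite("pics/wrist2c.png",cv2.resize(c,None,fx=2.6,fy=2.6,interpolation=cv2.INTER_CUBIC)[:,:,::-1])
z=P[:,:,2]; hsv=cv2.cvtColor(im,cv2.COLOR_RGB2HSV)
g=(hsv[:,:,1]<60)&(hsv[:,:,2]<135)
def pts(a,zp,name):
    mask=a.astype(np.uint8); n,l,s,ce=cv2.connectedComponentsWithStats(mask); i=1+np.argmax(s[1:,4]); mk=(l==i).astype(np.uint8)
    cs=cv2.findContours(mk,cv2.RETR_EXTERNAL,cv2.CHAIN_APPROX_NONE)[0][0].reshape(-1,2)
    X=onplane(p,cs,zp)[:,:2].astype(np.float32); r=cv2.minAreaRect(X); print(name,s[i],ce[i],r,cv2.boxPoints(r).round(1).tolist()); return X,mk
a=(z>11.8)&(z<18)&g; a[:40]=0;a[112:]=0;a[:,:250]=0;a[:,345:]=0
X,mk=pts(a,14,"apron")
b=(z>24)&(z<34)&g; b[:150]=0;b[190:]=0;b[:,:339]=0;b[:,372:]=0
Xb,_=pts(b,28,"button"); print(cv2.minEnclosingCircle(Xb), np.median(P[b],0))
# apron edges by row: left & right
ys,L,Rr=[],[],[]
for v in range(50,106):
    u=np.where(mk[v])[0]; L.append((u.min()-.5,v)); Rr.append((u.max()+.5,v))
for n,e in (("L",L),("R",Rr)):
    W=onplane(p,e,14); k=np.polyfit(W[:,0],W[:,1],1); print(n,np.degrees(np.arctan(k[0])),np.polyval(k,500))
B=[]
for u in range(268,332):
    v=np.where(mk[:,u])[0]; B.append((u,v.min()-.5))
W=onplane(p,B,14);k=np.polyfit(W[:,1],W[:,0],1);print("end",np.degrees(np.arctan(-k[0])),k, "x end at y=195",np.polyval(k,195))
# walls: high z ~ 24
w=(z>20)&(z<32)&g; w[:100]=0;w[245:]=0;w[:,:250]=0;w[:,334:]=0
print("wall z",np.percentile(z[w],[5,50,95]))
Xw,_=pts(w,24.5,"walls")
```

```text
apron [ 260   43   77   69 4843] [297.52157753  77.94156515] ((467.8780212402344, 204.82225036621094), (73.02252197265625, 65.24229431152344), 86.81269836425781) [[433.29998779296875, 170.1999969482422], [498.3999938964844, 166.60000610351562], [502.5, 239.5], [437.29998779296875, 243.10000610351562]]
button [342 161  23  23 399] [352.88220551 172.10776942] ((558.6768188476562, 261.2040100097656), (22.516918182373047, 22.06182861328125), 46.684059143066406) [[542.9000244140625, 260.6000061035156], [559.0, 245.39999389648438], [574.4000244140625, 261.79998779296875], [558.4000244140625, 277.0]]
((558.6165771484375, 261.250732421875), 11.743697166442871) [558.15782006 261.19491299  28.46870478]
L -4.275195520630727 166.56838932952468
R -3.6062208295004496 239.0673644382193
end -3.503354719425469 [6.12213903e-02 4.22782398e+02] x end at y=195 434.7205694423084
wall z [22.8230304  25.18610872 27.61453565]
walls [ 252  108   82  132 2854] [291.80028031 191.23160477] ((564.4620361328125, 195.84393310546875), (81.08720397949219, 133.9636688232422), 86.06829071044922) [[494.8999938964844, 160.0], [628.5, 150.8000030517578], [634.0999755859375, 231.6999969482422], [500.3999938964844, 240.89999389648438]]
```

View pics/wrist2c.png

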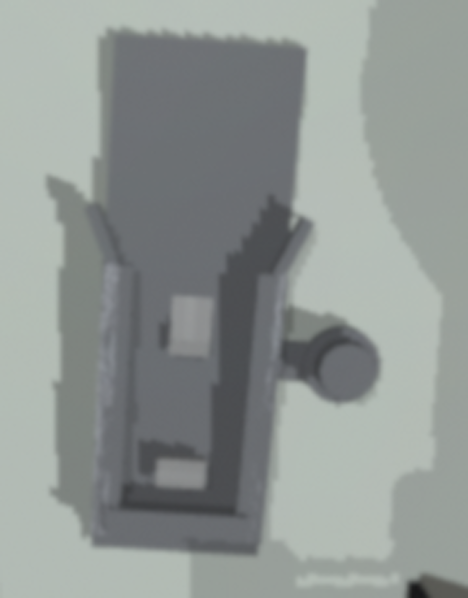

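```bash
python3 -m handwheel '[[0,-0.03,0,0],[-0.005,-0.09,0,0],[-0.0106,-0.15,0,0],[-0.0106,-0.21,0,0],[-0.0106,-0.25,0.02,0],[-0.0106,-0.27,0.06,0],[-0.0106,-0.2705,0.11,0],[-0.0106,-0.2705,0.15,0],[-0.0106,-0.2705,0.178,0],[-0.0106,-0.2705,0.188,0],[-0.0106,-0.2705,0.188,0],[-0.0106,-0.2705,0.188,0]]' 0 20
```

```text
time: 4.88
position: [575.8, -82.5, 40.1]
orientation: [0.001, 0.001, 1.0, -0.0]
ft_force: [0.2, 0.3, 0.2]
opening: 0.006
```

```bash
python3 -m handwheel '[[0,0,0.005,0],[0,0,0.008,0],[0,0,0.010,0],[0,0,0.011,0],[0,0,0.012,0],[0,0,0.013,0],[0,0,0.013,0]]'
```

```text
time: 5.75
position: [574.9, -81.9, 25.6]
orientation: [-0.0, 0.001, 1.0, 0.0]
ft_force: [-0.0, 1.6, 1.9]
opening: 0.007
```

```bash
python3 -m handwheel '[[0,0,0.001,0],[0,0,0.0015,0],[0,0,0.002,0],[0,0,0.002,0]]'
```

```text
time: 6.25
position: [574.9, -82.1, 23.6]
orientation: [0.0, 0.001, 1.0, 0.0]
ft_force: [0.2, 1.0, 1.2]
opening: 0.004
```

```bash
python3 -m handwheel '[[0,0,0.001,0],[0,0,0.0015,0],[0,0,0.002,0],[0,0,0.002,0]]'
python3 - <<'E'
from h import *
from plant import monitor
o=monitor.get_obs(); print(o['position'],o['time'],o['ft_force'])
grab("top","top1")
im,d,p=load("top1")
c=im[170:280,270:380]; cv2.imwrite("pics/top1c.png",cv2.resize(c,None,fx=4,fy=4,interpolation=cv2.INTER_CUBIC)[:,:,::-1])
E
```

```text
time: 6.75
position: [574.9, -82.1, 21.7]
orientation: [0.0, 0.001, 1.0, -0.0]
ft_force: [0.1, 0.6, 0.7]
opening: 0.004
[574.93622763 -82.08496214  21.71635978] 6.75 [0.08197719 0.58125877 0.68573846]
```

View pics/top1c.png

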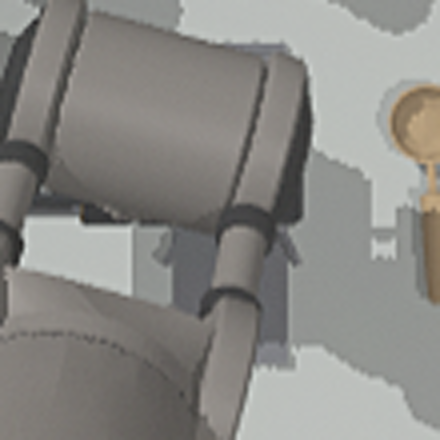

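Run:
```python
from h import *
grab("wrist","wrist3"); grab("side","side1")
im,d,p=load("side1"); c=im[200:300,230:380]; cv2.imwrite("pics/side1c.png",cv2.resize(c,None,fx=4,fy=4,interpolation=cv2.INTER_CUBIC)[:,:,::-1])
```

```text
(no output)
```

View pics/wrist3.png

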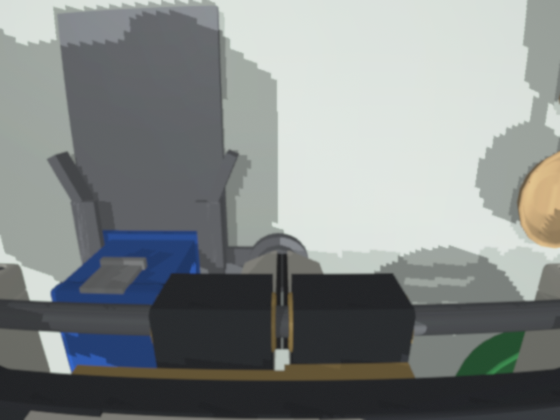

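View pics/side1c.png

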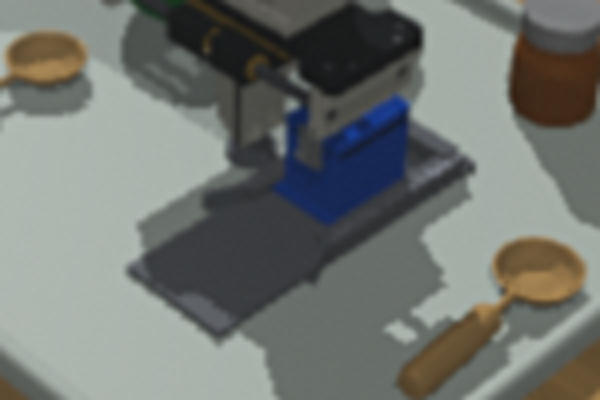

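```bash
python3 -m handwheel '[[0,0,-0.01,0],[0,0,-0.04,0],[0,0,-0.10,0],[0.01,-0.03,-0.15,0],[0.01,-0.062,-0.19,0],[0.01,-0.062,-0.205,0],[0.01,-0.062,-0.205,0],[0.01,-0.062,-0.205,0]]' 0.056 20
python3 - <<'E'
from h import *
from plant import monitor
o=monitor.get_obs(); print(o['position'],o['time'],o['ft_force'])
grab("wrist","wrist4")
im,d,p=load("wrist4"); P=cloud(p,d); z=P[:,:,2]
hsv=cv2.cvtColor(im,cv2.COLOR_RGB2HSV)
m=(cv2.inRange(hsv,(105,100,40),(130,255,255))>0)&(z>64); m[:,:150]=0
Q=P[m]; print("lid n",len(Q),"z",np.percentile(Q[:,2],[10,50,90]),"box",cv2.minAreaRect(Q[:,:2].astype(np.float32)))
cs=max(cv2.findContours(m.astype(np.uint8),cv2.RETR_EXTERNAL,cv2.CHAIN_APPROX_NONE)[0],key=len).reshape(-1,2)
print(cv2.minAreaRect(onplane(p,cs,72)[:,:2].astype(np.float32)))
E
```

```text
time: 7.9
position: [564.0, -142.8, 225.0]
orientation: [-0.001, 0.0, 1.0, 0.001]
ft_force: [-0.3, 0.3, -0.2]
opening: 0.608
[ 564.01345343 -142.77288477  224.99903545] 7.9 [-0.27314399  0.30362014 -0.21361201]
lid n 2723 z [71.48545505 72.47015846 73.42866312] box ((586.872802734375, -144.68338012695312), (42.036895751953125, 57.67616271972656), 89.5524673461914)
((586.44482421875, -144.60479736328125), (41.82066345214844, 57.94647979736328), 89.95038604736328)
```

View pics/wrist4.png

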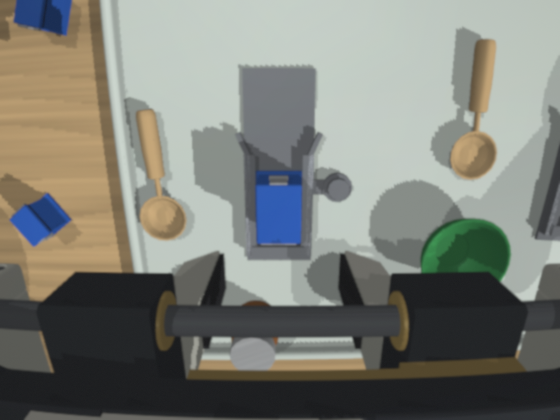

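```bash
python3 -m handwheel '[[-0.01,-0.0018,0.02,0],[-0.0226,-0.0018,0.07,0],[-0.0226,-0.0018,0.12,0],[-0.0226,-0.0018,0.155,0],[-0.0226,-0.0018,0.175,0],[-0.0226,-0.0018,0.188,0],[-0.0226,-0.0018,0.194,0],[-0.0226,-0.0018,0.196,0],[-0.0226,-0.0018,0.196,0],[-0.0226,-0.0018,0.196,0]]' 0.056 20
```

```text
time: 9.2
position: [587.8, -146.0, 31.5]
orientation: [0.001, 0.001, 1.0, -0.0]
ft_force: [-0.3, 0.4, -0.1]
opening: 0.611
```

```bash
python3 -m handwheel '[[0,0,0.001,0],[0,0,0.001,0],[0,0,0.001,0],[0,0,0.001,0]]' 0.03 25; python3 -c "
from plant import monitor
for i in range(1):
    o=monitor.get_obs();print(o['position'],o['orientation'],o['ft_force'],o['torque'],o['time'])"
```

```text
time: 9.7
position: [587.4, -145.9, 29.9]
orientation: [0.0, 0.001, 1.0, 0.0]
ft_force: [-0.7, -0.4, 1.9]
opening: 0.456
[ 587.40446896 -145.86971096   29.89594419] [1.15627967e-04 9.67885694e-04 9.99999525e-01 4.55944293e-06] [-0.67189645 -0.44263267  1.89408889] [ 0.01300269  0.12354934 -0.00496832] 9.7
```

```bash
python3 -m handwheel '[[0.003,0,0,0],[0.010,0,0,0],[0.020,0,0,0],[0.032,0,0,0],[0.044,0,0,0],[0.056,0,0,0],[0.068,0,0,0],[0.080,0,0,0],[0.090,0,0,0],[0.096,0,0,0],[0.099,0,0,0],[0.099,0,0,0]]'
python3 - <<'E'
from h import *
from plant import monitor
o=monitor.get_obs(); print(o['position'],o['time'],o['ft_force'],o['torque'])
grab("wrist","wrist5")
E
```

```text
time: 11.2
position: [488.1, -145.8, 29.8]
orientation: [-0.0, 0.001, 1.0, -0.0]
ft_force: [-0.1, -0.2, 7.1]
opening: 0.459
[ 488.05438321 -145.76733431   29.84404218] 11.2 [-0.1374528  -0.20508426  7.14564438] [-0.08042337 -0.08706967 -0.05511209]
```

View pics/wrist5.png

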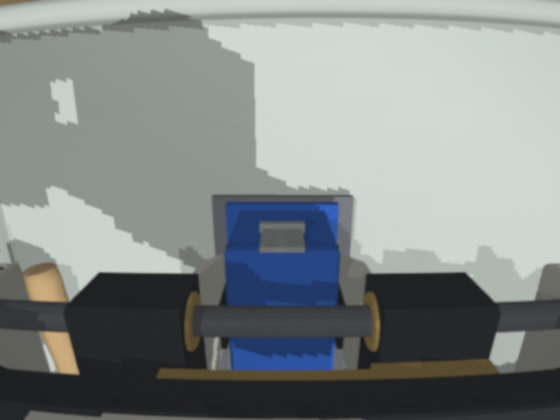

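Run:
```python
from h import *
im,d,p=load("wrist5"); P=cloud(p,d); z=P[:,:,2]
hsv=cv2.cvtColor(im,cv2.COLOR_RGB2HSV)
b=(cv2.inRange(hsv,(105,100,40),(130,255,255))>0)
m=b&(z>69)&(z<76); m[300:]=0
v0=[]
for v in range(255,290,5):
    u=np.where(m[v,200:360])[0]+200; a=onplane(p,[(u.min()-.5,v),(u.max()+.5,v)],72); print(v,u.min(),u.max(),a[:,:2].round(1).tolist(),a[:,1].mean().round(2))
Q=P[m]; print(np.percentile(Q[:,0],[0.5,1]),np.median(Q[:,2]))
# apron rear edge: grey strip left/right
g=(hsv[:,:,1]<60)&(hsv[:,:,2]<135)
for v in (215,225,235,245):
    # outer edges of apron
    L=np.where(z[v,190:225]>12.2)[0]; Rr=np.where(z[v,340:375]>12.2)[0]
    e=[(190+L.min()-.5,v),(340+Rr.max()+.5,v)]; a=onplane(p,e,14); print(e,a[:,:2].round(1).tolist(),a[:,1].mean())
# foot
for v in (208,214,220):
    u=np.where(b[v,200:360])[0]+200; zz=np.nanmedian(z[v,u]);a=onplane(p,[(u.min()-.5,v),(u.max()+.5,v)],19); print("foot",zz,a[:,:2].round(1).tolist(),a[:,1].mean())
print(p['xyz'])
```

```text
255 224 339 [[461.1, -165.1], [461.1, -123.7]] -144.36
260 225 339 [[463.0, -164.8], [463.1, -123.6]] -144.19
265 225 338 [[465.0, -164.9], [465.1, -123.8]] -144.37
270 226 338 [[467.0, -164.7], [467.1, -123.7]] -144.19
275 226 338 [[469.1, -164.8], [469.1, -123.6]] -144.19
280 226 337 [[471.1, -164.9], [471.2, -123.9]] -144.38
285 226 338 [[473.2, -165.0], [473.3, -123.4]] -144.2
[458.92513571 459.08063358] 72.42833580732807
[(np.float64(211.5), 215), (np.float64(352.5), 215)] [[465.6, -180.5], [465.7, -107.8]] -144.14659982294773
[(np.float64(212.5), 225), (np.float64(351.5), 225)] [[471.1, -180.3], [471.2, -108.0]] -144.15233356556934
[(np.float64(212.5), 235), (np.float64(351.5), 235)] [[476.7, -180.7], [476.8, -107.7]] -144.15812770614605
[(np.float64(196.5), 245), (np.float64(350.5), 245)] [[482.4, -189.6], [482.5, -107.8]] -148.71630965826824
foot 19.530170247471602 [[460.2, -172.2], [460.3, -116.1]] -144.14490170197985
foot 25.409434640616126 [[463.4, -172.4], [463.4, -115.9]] -144.14818794046312
foot 34.01756642544346 [[466.5, -172.5], [466.6, -116.3]] -144.40384472624868
[406.6457757052575, -144.21215868323762, 188.38057202386466]
```

```bash
python3 -m handwheel '[[0,0,-0.005,0],[0,0,-0.02,0],[0,0,-0.04,0],[0.003,0.015,-0.05,1],[0.006,0.045,-0.05,2],[0.010,0.085,-0.05,3],[0.014,0.130,-0.05,3.7],[0.018,0.175,-0.05,3.7],[0.0206,0.220,-0.05,3.7],[0.0206,0.262,-0.05,3.7],[0.0206,0.300,-0.05,3.7],[0.0206,0.325,-0.05,3.7]]'
```

```text
time: 12.75
position: [467.8, 181.1, 80.3]
orientation: [-0.0, 0.032, 0.999, 0.0]
ft_force: [-0.7, 0.2, -2.7]
opening: 0.455
```

```bash
python3 -m handwheel '[[0.0005,0.012,0,0],[0.001,0.02,0,0],[0.001,0.0235,0,0],[0.001,0.0235,0,0],[0.001,0.0235,0,0]]'
python3 - <<'E'
from h import *
from plant import monitor
o=monitor.get_obs(); print(o['position'],o['orientation'],o['time'],o['ft_force'],o['torque'])
grab("wrist","wrist6"); grab("side","side2")
im,d,p=load("side2"); c=im[150:250,130:280]; cv2.imwrite("pics/side2c.png",cv2.resize(c,None,fx=4,fy=4,interpolation=cv2.INTER_CUBIC)[:,:,::-1])
E
```

```text
time: 13.38
position: [469.0, 202.3, 79.7]
orientation: [-0.0, 0.034, 0.999, -0.0]
ft_force: [-0.4, -0.6, -3.0]
opening: 0.457
[468.9926152  202.30957635  79.70860712] [-7.44123793e-05  3.36189093e-02  9.99434721e-01 -4.63150599e-05] 13.375 [-0.42031007 -0.6382293  -2.95168987] [-0.02367236  0.00121984  0.00025407]
```

View pics/wrist6.png

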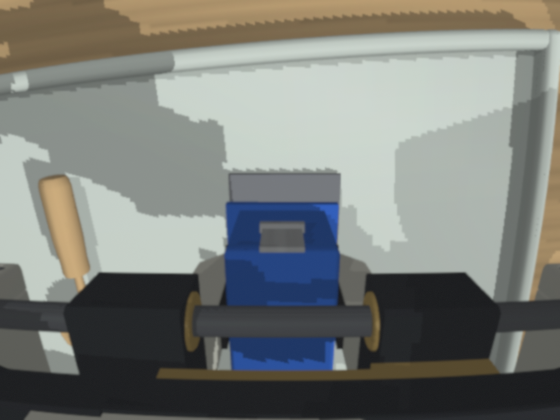

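View pics/side2c.png

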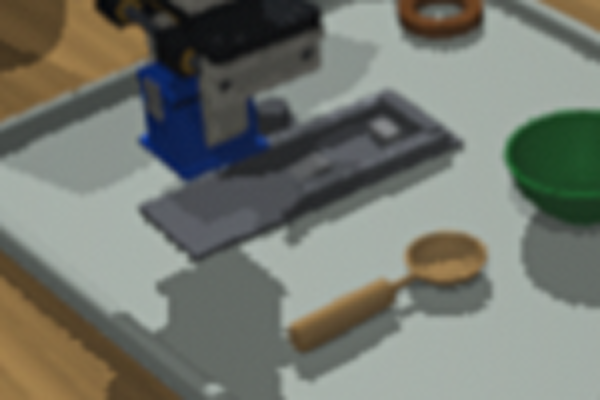

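Run:
```python
from h import *
im,d,p=load("wrist6"); P=cloud(p,d); z=P[:,:,2]
hsv=cv2.cvtColor(im,cv2.COLOR_RGB2HSV)
c=im[150:290,200:370]; cv2.imwrite("pics/wrist6c.png",cv2.resize(c,None,fx=4,fy=4,interpolation=cv2.INTER_CUBIC)[:,:,::-1])
ux=np.array([np.cos(np.radians(3.8)),-np.sin(np.radians(3.8))]); uy=np.array([-ux[1],ux[0]])
gray=cv2.cvtColor(im,cv2.COLOR_RGB2GRAY).astype(float)
for v in range(180,202,4):
    row=gray[v]; gL=np.gradient(row)
    l=215+np.argmin(gL[215:250]); r_=325+np.argmax(gL[325:355])
    a=onplane(p,[(l,v),(r_,v)],14)[:,:2]; print(v,l,r_,row[225:235].astype(int).tolist(), a.round(1).tolist(),"dock lat",(a@uy).round(2),(a@uy).mean().round(2))
E=[]
for u in range(238,334,4):
    col=gray[160:190,u]; E.append((u,160+np.argmin(np.gradient(col))))
W=onplane(p,E,14);k=np.polyfit(W[:,1],W[:,0],1);print("end yaw",np.degrees(np.arctan(-k[0])),np.median(W@np.r_[ux,0]))
b=(cv2.inRange(hsv,(105,100,40),(130,255,255))>0)
zt=72+50
for v in range(255,290,8):
    m=b[v]&(z[v]>115); u=np.where(m[200:360])[0]+200
    a=onplane(p,[(u.min()-.5,v),(u.max()+.5,v)],zt)[:,:2]; print("lid",np.nanmedian(z[v,u]),(a@uy).round(2),(a@uy).mean(),a.mean(0))
for v in (206,209,212):
    u=np.where(b[v,200:360])[0]+200; a=onplane(p,[(u.min()-.5,v),(u.max()+.5,v)],69)[:,:2]; print("foot",np.nanmedian(z[v,u]),(a@uy).round(2),(a@uy).mean(),(a@ux).mean())
L=np.array([227,226.]);
# lid side edges yaw
Le=[];Re=[]
for v in range(252,292,2):
    u=np.where((b[v]&(z[v]>115))[200:360])[0]+200; Le.append((u.min()-.5,v));Re.append((u.max()+.5,v))
for e in (Le,Re):
    W=onplane(p,e,zt); print("lid yaw",np.degrees(np.arctan(np.polyfit(W[:,0],W[:,1],1)[0])))
```

```text
180 228 340 [144, 143, 136, 119, 104, 106, 116, 119, 120, 121] [[437.5, 171.3], [442.3, 243.1]] dock lat [199.96 271.89] 235.93
184 228 340 [144, 143, 138, 121, 102, 98, 109, 118, 120, 121] [[440.1, 171.0], [444.9, 243.1]] dock lat [199.84 272.02] 235.93
188 228 340 [144, 143, 138, 124, 105, 99, 108, 117, 121, 121] [[442.8, 170.8], [447.6, 243.0]] dock lat [199.72 272.14] 235.93
192 229 340 [144, 143, 140, 128, 108, 94, 96, 109, 118, 121] [[445.5, 171.1], [450.3, 243.0]] dock lat [200.26 272.27] 236.26
196 229 340 [144, 144, 142, 133, 113, 95, 96, 109, 118, 121] [[448.1, 170.8], [453.0, 242.9]] dock lat [200.14 272.4 ] 236.27
200 229 340 [142, 140, 135, 126, 109, 91, 86, 91, 103, 111] [[450.8, 170.5], [455.7, 242.9]] dock lat [200.02 272.53] 236.27
end yaw -2.747398764883899 418.05598343058523
lid 122.27246942615395 [214.07 255.07] 234.57093712693435 [441.99813392 205.73030141]
lid 122.37961201787184 [213.9  254.88] 234.39011364753136 [445.13753032 205.34056103]
lid 122.23702369111112 [214.1  255.04] 234.57055091731894 [448.35483166 205.30770295]
lid 122.28273430691848 [213.92 254.85] 234.3867281775324 [451.60416964 204.90765439]
lid 122.40210005992675 [213.74 255.4 ] 234.57019432857334 [454.93947872 204.86999381]
foot 69.42076264018279 [206.6  262.61] 234.60213887400897 425.5728399051292
foot 69.28230690673439 [206.52 262.68] 234.6020027647353 427.1340671907466
foot 72.16820908426318 [206.45 262.26] 234.3515656881513 428.7035172983025
lid yaw -4.690550849549111
lid yaw -3.1234878289777996
```

View pics/wrist6c.png

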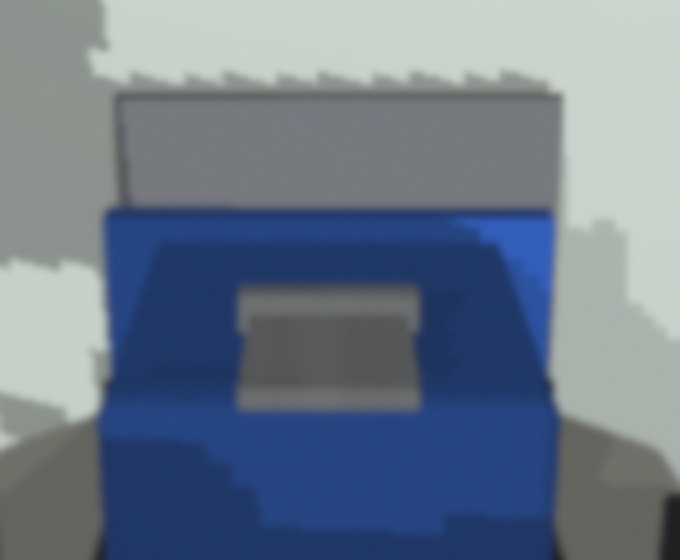

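```bash
python3 -m handwheel '[[0.001,0.001,0.005,0],[0.002,0.0012,0.018,0],[0.002,0.0012,0.032,0],[0.002,0.0012,0.041,0],[0.002,0.0012,0.0455,0],[0.002,0.0012,0.0475,0],[0.002,0.0012,0.0485,0],[0.002,0.0012,0.0490,0],[0.002,0.0012,0.0490,0]]'
python3 - <<'E'
from h import *
from plant import monitor
o=monitor.get_obs(); print(o['position'],o['orientation'],o['time'],o['ft_force'],o['torque'])
grab("wrist","wrist7"); grab("side","side3")
im,d,p=load("side3"); c=im[150:250,130:280]; cv2.imwrite("pics/side3c.png",cv2.resize(c,None,fx=4,fy=4,interpolation=cv2.INTER_CUBIC)[:,:,::-1])
im,d,p=load("wrist7"); c=im[150:290,200:370]; cv2.imwrite("pics/wrist7c.png",cv2.resize(c,None,fx=4,fy=4,interpolation=cv2.INTER_CUBIC)[:,:,::-1])
E
```

```text
time: 14.6
position: [467.1, 204.3, 30.9]
orientation: [0.0, 0.033, 0.999, 0.0]
ft_force: [0.1, -0.2, -3.3]
opening: 0.458
[467.11997447 204.25007081  30.91644605] [1.90931862e-04 3.32525608e-02 9.99446957e-01 1.03402955e-04] 14.6 [ 0.12150692 -0.17111515 -3.30637109] [ 0.0113713  -0.01924811  0.05187874]
```

View pics/wrist7c.png

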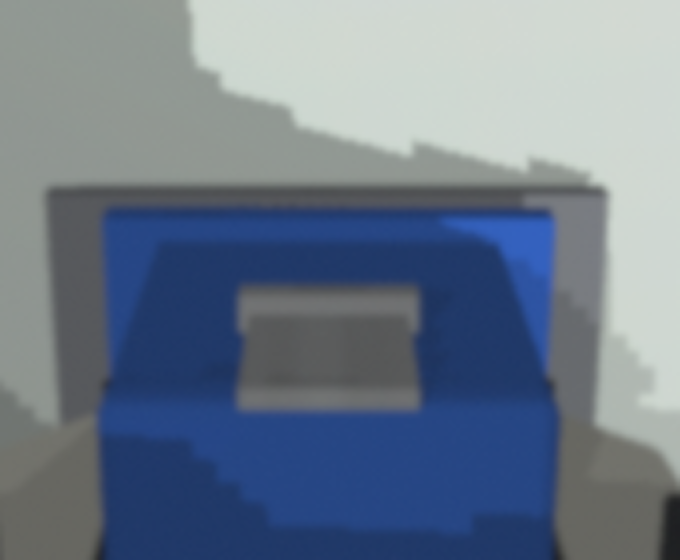

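View pics/side3c.png

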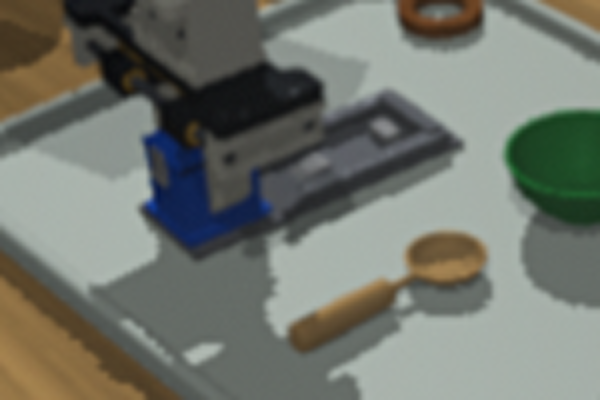

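```bash
python3 -m handwheel '[[0,-0.0003,0.0005,0],[0,-0.0003,0.001,0],[0,-0.0003,0.001,0]]'
```

```text
time: 15.08
position: [467.0, 203.9, 29.8]
orientation: [0.0, 0.033, 0.999, 0.0]
ft_force: [-0.6, -0.8, -0.5]
opening: 0.456
```

```bash
python3 -m handwheel '[[-0.003,0,0,0],[-0.008,0,0,0],[-0.013,0,0,0],[-0.018,0,0,0],[-0.023,0,0,0],[-0.026,0,0,0],[-0.028,0,0,0]]'
```

```text
time: 15.95
position: [494.9, 202.1, 29.9]
orientation: [-0.0, 0.033, 0.999, 0.0]
ft_force: [-4.7, -0.0, 6.7]
opening: 0.458
```

```bash
python3 -m handwheel '[[-0.002,0,0,0],[-0.005,0,0,0],[-0.008,0,0,0],[-0.011,0,0,0],[-0.014,0,0,0],[-0.015,0,0,0]]'; python3 -c "
from h import *
grab('wrist','wrist8')"
```

```text
time: 16.7
position: [509.8, 201.0, 29.9]
orientation: [-0.0, 0.033, 0.999, 0.0]
ft_force: [-6.4, 0.6, 6.7]
opening: 0.458
```

View pics/wrist8.png

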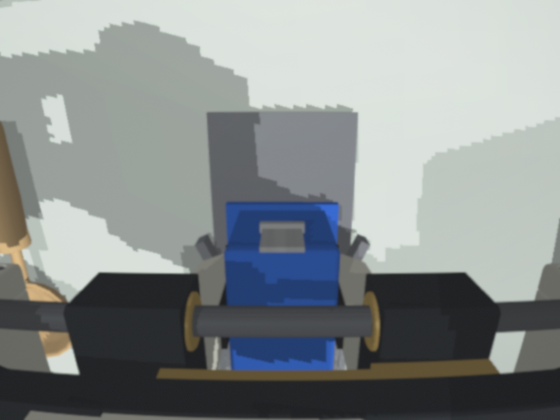

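```bash
python3 -m handwheel '[[-0.003,0,-0.0004,0],[-0.007,0,-0.0005,0],[-0.011,0,-0.0005,0],[-0.015,0,-0.0005,0],[-0.019,0,-0.0005,0],[-0.023,0,-0.0005,0],[-0.025,0,-0.0005,0]]'
```

```text
time: 17.62
position: [535.2, 199.4, 30.2]
orientation: [0.0, 0.033, 0.999, 0.0]
ft_force: [-0.4, 0.5, -0.4]
opening: 0.457
```

```bash
python3 -m handwheel '[[-0.003,0,0,0],[-0.006,0,0,0],[-0.009,0,0,0],[-0.012,0,0,0],[-0.015,0,0,0],[-0.018,0,0,0],[-0.020,0,0,0]]'
```

```text
time: 18.5
position: [555.0, 198.1, 30.2]
orientation: [0.0, 0.033, 0.999, 0.0]
ft_force: [-0.8, 1.2, -0.5]
opening: 0.456
```

```bash
python3 -m handwheel '[[-0.002,0,0,0],[-0.004,0,0,0],[-0.006,0,0,0]]';python3 -m handwheel '[[-0.002,0,0,0],[-0.004,0,0,0],[-0.006,0,0,0]]'; python3 -m handwheel '[[-0.0015,0,0,0],[-0.003,0,0,0]]'
```

```text
time: 18.88
position: [560.9, 197.7, 30.2]
orientation: [0.0, 0.033, 0.999, 0.0]
ft_force: [-1.4, -0.2, -0.5]
opening: 0.457
time: 19.25
position: [566.9, 197.3, 30.2]
orientation: [0.0, 0.033, 0.999, 0.0]
ft_force: [-0.4, 0.2, -1.1]
opening: 0.457
time: 19.5
position: [569.1, 197.1, 30.1]
orientation: [-0.001, 0.033, 0.999, -0.0]
ft_force: [-4.2, 1.0, 0.0]
opening: 0.456
```

```bash
for i in 1 2; do :; done; python3 -m handwheel '[[-0.001,0,0,0],[-0.002,0,0,0]]'; python3 -m handwheel '[[-0.001,0,0,0],[-0.002,0,0,0]]'
```

```text
time: 19.75
position: [571.5, 196.9, 30.1]
orientation: [-0.0, 0.033, 0.999, -0.0]
ft_force: [-3.7, 0.9, -1.2]
opening: 0.458
time: 20.0
position: [573.6, 196.8, 30.1]
orientation: [-0.0, 0.033, 0.999, 0.0]
ft_force: [-3.6, -0.1, -1.0]
opening: 0.453
```

```bash
python3 -m handwheel '[[-0.001,0,0,0],[-0.002,0,0,0]]'; python3 -m handwheel '[[-0.001,0,0,0],[-0.002,0,0,0]]'
```

```text
time: 20.25
position: [575.6, 196.7, 30.1]
orientation: [-0.0, 0.033, 0.999, 0.0]
ft_force: [-4.3, 1.2, -1.2]
opening: 0.458
time: 20.5
position: [577.6, 196.5, 30.1]
orientation: [-0.0, 0.033, 0.999, -0.0]
ft_force: [-3.7, 1.3, -2.8]
opening: 0.455
```

```bash
python3 -m handwheel '[[-0.001,0,0,0],[-0.002,0,0,0],[-0.003,0,0,0]]'; python3 -m handwheel '[[-0.001,0,0,0],[-0.002,0,0,0]]'
```

```text
time: 20.88
position: [580.7, 196.3, 30.1]
orientation: [-0.0, 0.033, 0.999, 0.0]
ft_force: [-4.9, 0.8, -2.6]
opening: 0.455
time: 21.12
position: [582.7, 196.2, 30.1]
orientation: [-0.0, 0.033, 0.999, 0.0]
ft_force: [-5.3, 0.9, -1.7]
opening: 0.454
```

```bash
python3 -m handwheel '[[-0.0005,0,0,0],[-0.001,0,0,0]]'; python3 -m handwheel '[[-0.0005,0,0,0],[-0.001,0,0,0]]'
```

```text
time: 21.38
position: [583.7, 196.1, 30.1]
orientation: [-0.0, 0.033, 0.999, 0.0]
ft_force: [-4.4, 1.3, -2.9]
opening: 0.455
time: 21.62
position: [584.7, 196.1, 30.1]
orientation: [-0.0, 0.033, 0.999, 0.0]
ft_force: [-4.7, 1.0, -3.7]
opening: 0.458
```

```bash
python3 -m handwheel '[[-0.0005,0,0,0],[-0.001,0,0,0]]'; python3 -m handwheel '[[-0.0005,0,0,0],[-0.001,0,0,0]]'; python3 -m handwheel '[[-0.0003,0,0,0],[-0.0006,0,0,0]]'; python3 -c "
from h import *
grab('wrist','wrist9'); grab('side','side4')
im,d,p=load('side4'); c=im[150:250,130:280]; cv2.imwrite('pics/side4c.png',cv2.resize(c,None,fx=4,fy=4,interpolation=cv2.INTER_CUBIC)[:,:,::-1])"
```

```text
time: 21.88
position: [585.7, 196.0, 30.2]
orientation: [-0.0, 0.033, 0.999, 0.0]
ft_force: [-4.1, 0.0, -3.8]
opening: 0.455
time: 22.12
position: [586.7, 196.0, 30.1]
orientation: [-0.0, 0.033, 0.999, 0.0]
ft_force: [-4.7, 0.7, -3.9]
opening: 0.456
time: 22.38
position: [587.3, 195.9, 30.2]
orientation: [-0.0, 0.033, 0.999, 0.0]
ft_force: [-5.7, 0.3, -5.1]
opening: 0.457
```

View pics/wrist9.png

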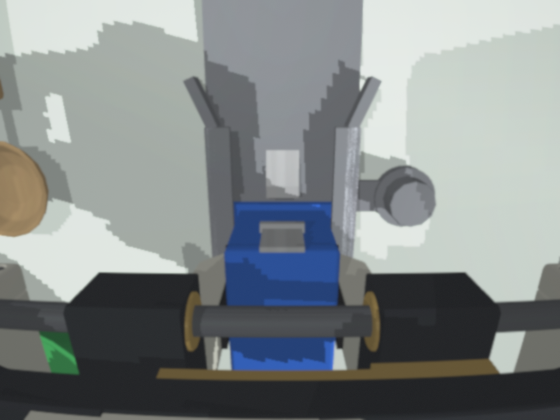

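View pics/side4c.png

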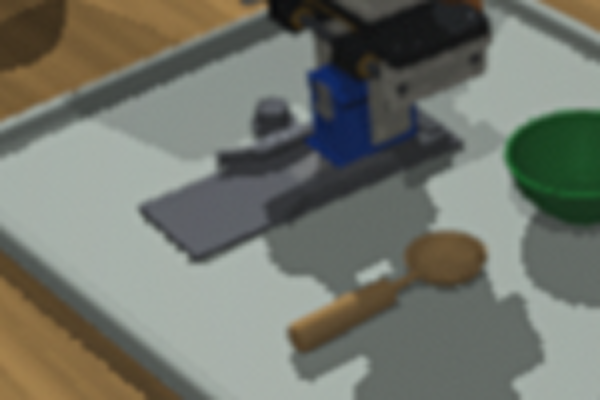

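```bash
cat > btn.py <<'E'
import sys
from h import *
im,d,p=load(sys.argv[1]); P=cloud(p,d); z=P[:,:,2]
c=proj(p,[558.2,261.2,28.5])[0]; u,v=int(c[0]),int(c[1]); w=P[v-8:v+9,u-8:u+9]
print("button px",(u,v),"z med",np.nanmedian(w[:,:,2]))
f=np.nanmedian(P[130:145,250:310,2]); print("floor z",f)
k=P[150:205,268:298]; print("catch col z",np.nanmedian(k[:,:,2],1)[::4].round(1), "x",np.nanmedian(k[:,:,0],1)[::4].round(0))
c=im[120:270,210:440]; cv2.imwrite(f"pics/{sys.argv[1]}c.png",cv2.resize(c,None,fx=3.4,fy=3.4,interpolation=cv2.INTER_CUBIC)[:,:,::-1])
E
python3 btn.py wrist9
```

```text
button px (412, 202) z med 28.548448475737615
floor z 14.515995917535975
catch col z [14.7 15.  15.3 15.8 16.  16.6 17.1 17.8 17.8 18.5 18.4 18.6 14.6 16.3] x [532. 533. 535. 537. 539. 541. 543. 545. 547. 549. 551. 553. 556. 557.]
```

```bash
sleep 0; ls pics/wrist9c.png
```

```text
pics/wrist9c.png
```

View pics/wrist9c.png

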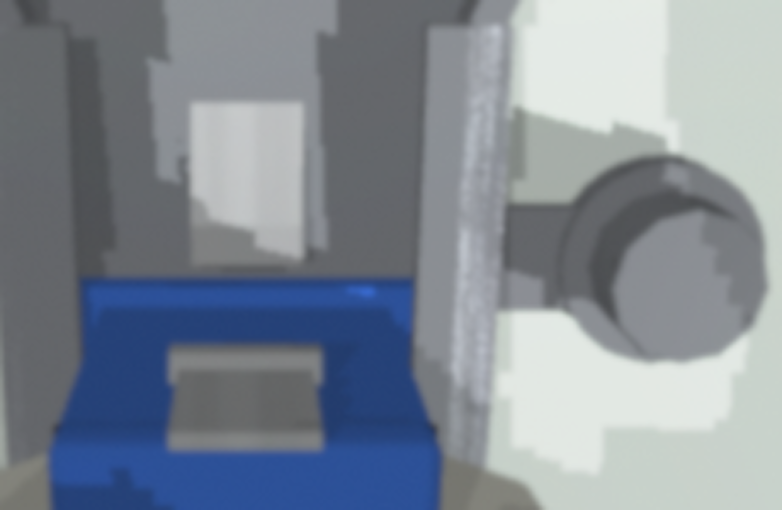

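```bash
python3 -m handwheel '[[0.0006,0,0,0],[0.0012,0,0,0],[0.0018,0,0,0],[0.0018,0,0,0]]'; python3 -m handwheel '[[0,0,0,0],[0,0,0,0],[0,0,0,0],[0,0,0,0]]' 0.058; python3 -c "
from h import *
grab('wrist','wrist10')"; python3 btn.py wrist10
```

```text
time: 22.98
position: [585.4, 196.0, 30.2]
orientation: [-0.0, 0.033, 0.999, 0.0]
ft_force: [-3.8, 0.5, -4.9]
opening: 0.457
time: 23.48
position: [586.0, 196.0, 30.6]
orientation: [0.001, 0.033, 0.999, 0.0]
ft_force: [0.1, 0.1, 0.2]
opening: 0.632
button px (411, 205) z med 28.087847741964865
floor z 14.501808325412071
catch col z [14.6 14.4 14.8 15.2 15.4 16.2 16.6 16.7 17.4 17.6 17.8 18.  18.1 19.4] x [530. 532. 534. 536. 538. 540. 542. 544. 546. 548. 550. 552. 554. 555.]
```

View pics/wrist10c.png

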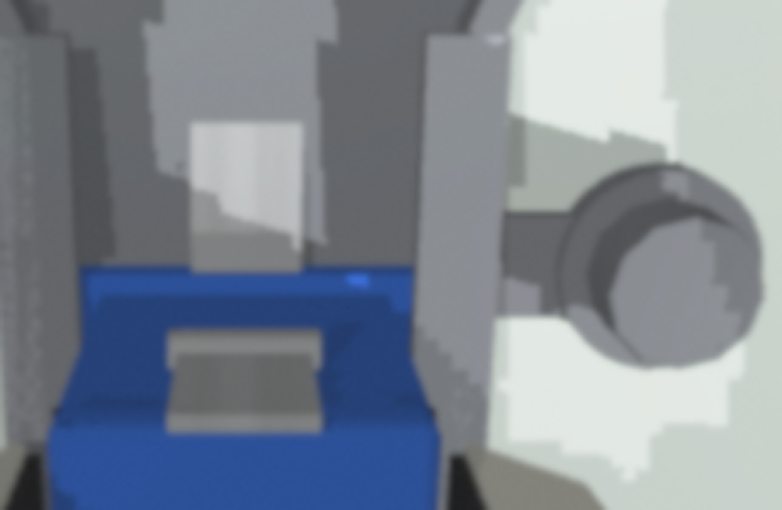

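```bash
python3 -m handwheel '[[0,0,-0.005,0],[0,0,-0.02,0],[0,0,-0.05,0],[0,0,-0.09,0],[0.01,0,-0.14,0],[0.02,0,-0.18,0],[0.02,0,-0.195,0],[0.02,0,-0.195,0],[0.02,0,-0.195,0]]'
python3 - <<'E'
from h import *
from plant import monitor
o=monitor.get_obs(); print(o['position'],o['time'],o['ft_force'])
grab("wrist","wrist11"); grab("side","side5")
im,d,p=load("wrist11"); P=cloud(p,d); z=P[:,:,2]
hsv=cv2.cvtColor(im,cv2.COLOR_RGB2HSV)
m=(cv2.inRange(hsv,(105,100,40),(130,255,255))>0)&(z>64); m[:,:150]=0
cs=max(cv2.findContours(m.astype(np.uint8),cv2.RETR_EXTERNAL,cv2.CHAIN_APPROX_NONE)[0],key=len).reshape(-1,2)
print(np.nanpercentile(z[m],[5,50,95]),cv2.minAreaRect(onplane(p,cs,72)[:,:2].astype(np.float32)))
c=proj(p,[558.2,261.2,28.5])[0].astype(int); print("btn",np.nanmedian(z[c[1]-5:c[1]+6,c[0]-5:c[0]+6]))
E
```

```text
time: 24.65
position: [565.0, 197.1, 223.3]
orientation: [-0.002, 0.033, 0.999, -0.0]
ft_force: [-0.6, 0.2, -0.6]
opening: 0.634
[565.04777867 197.09709611 223.33134165] 24.65 [-0.56147707  0.20475056 -0.62776995]
[71.20093544 72.47482519 73.6748768 ] ((583.5658569335938, 197.39981079101562), (41.80988311767578, 58.24211120605469), 86.223388671875)
btn 28.150523412062995
```

View pics/wrist11.png

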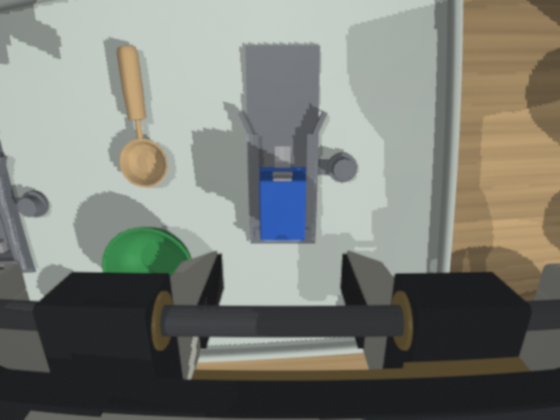

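View pics/side5.png

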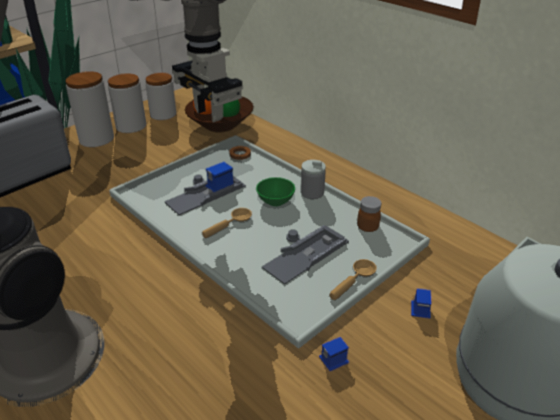

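```bash
python3 -c "
from plant import sign_off
print(sign_off())"
```

```text
the job is handed in; nothing more can be done
None
```

The pot is in dock_b, held behind its catch, upright and let go, and I handed the job in at about 24.7 s. I pressed dock_a's button, and the pot sprang about 17 mm. I then drew it out to about 117 mm from home, carried it to dock_b's apron and slid it in past the click.

What the last checks showed:
- **Catch:** dock_b's button was back up, with its top at 28.2 mm against 28.5 mm before. Dock_b's catch stood about 4 mm above its floor, with the foot resting against it after I let go.
- **Pot:** it is level, with the lid top at 72.5 mm. It sits at about (583.6, 197.4) mm, aligned with the dock and 1–2 mm short of nominal home, which is within the ±7 mm given.
- **Forces:** the force readings between moves stayed under about 10 N. Nothing was read during the moves, so brief peaks were not seen.
- **Other things on the tray:** by eye, both spoons, the bowl, cup, jar and teether stand where they were in the first picture. The gripper is clear, about 150 mm above the pot.

Two readings disagreed slightly:
- The wrist camera and the tool position differed by about 1.5 mm sideways, and I corrected for it before the fit.
- One edge reading of dock_b's angle gave 2.7° instead of about 3.8°. I used 3.8°, and the pot slid in with only about 1 N sideways.

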